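# Reheat the cold toast in the free slot of the toaster

## Robot

A 6-joint arm with a two-finger parallel gripper is mounted at the origin on a cart in front of the work surface, level with it; the furniture and walls round the work are solid. World frame = base frame: x ahead of the robot, y to its left, z up, the work surface at z = 0. Lengths are in m, angles in rad, forces in N, time in s.
With the tool pointing down it reaches from about 0.275 to 0.875 m from the base axis. Payload 12.5 kg.
Tool frame: the origin (TCP) lies on the centre line of the jaws, within the pads' length; the fingertips stand r.finger_overhang ahead of it and the grasp point (between the pads) lies 3 mm ahead of it (r.finger_overhang is the distance from the TCP to the fingertips, in m); z points along the fingers, y is the direction in which the jaws open and shut (so a half turn about z gives the same grasp; the last joint's range is limited). The gripper opens to 85 mm and grips with 20 to 120 N. Pads are 22 mm wide; open, the fingers measure 114 mm over their backs; the gripper's body (76 mm by 85 mm) begins 54 mm behind the grasp point. The pads swing forward as they close: fully open they stand 13 mm farther back than shut.
Start: joints at [1.131, 0.351, 1.652, -0, 1.139, -0.085], TCP at [0.191, 0.516, 0.253] pointing down, gripper open.
Joint ranges: [-2.75, 2.75], [-0.79, 2.1], [0.01, 2.65], [-1.57, 4.71], [0.07, 3.14], [-2.87, 2.87]. Speed limits (rad/s): [2.22, 2.22, 2.79, 3.14, 3.14, 3.14].

## Interface

Orientations are given as a unit quaternion [x, y, z, w].
In Python, from cell import r, optics gives the robot as it stands. The module is installed in compiled form; this text tells all that it offers. Calls block until the motion is done:
- r.move_to(position, orientation): joint-space move of the TCP to a pose.
- r.move_linear(position, rot=None, vel=0.15): straight line of the TCP; rot=None keeps the orientation; vel is the mean speed in m/s.
- r.set_joints(angles): joint-space move.
- r.set_gripper(opening, squeeze=None): opening from 0.0 (shut) to 1.0 (fully open); squeeze is the grip in N (None keeps the last); returns when the fingers have stopped.
- r.sleep(seconds).
- r.inverse_kinematics(position, orientation): joint angles nearest the present ones, or None.
- optics.get_image(name): name is "side" or "top"; returns a dict with "pixels" (400x640x3 uint8, red, green, blue), "depth" (400x640 float32, m along the optical axis (not along the pixel's ray), 0 where there is no reading), "fx", "fy", "cx", "cy" (pixels), "D" ([k1, k2, p1, p2, k3] as OpenCV has them; the pictures are not rectified), "camera_from_world" (4x4, takes a point from world to camera coordinates). Camera axes: x right, y down, z forward; pixel columns grow to the right and rows downward; lengths in m; the calibration is good to about 2 mm. A picture is of the moment at which its call begins.
A pose or a line that the arm cannot do raises r.PlanningError and nothing moves.
- r.hand_in(): hands the job in, once; it reports no verdict.
Readings, each from a call of its own:
- r.current_t(): time.
- r.current_q(): joint angles.
- r.current_qvel(): joint speeds.
- r.current_effort(): joint torques, N m.
- r.current_tool_pos(): TCP position.
- r.current_ee_rot(): TCP orientation.
- r.current_contact_force(): force on the tool from outside, world axes, zero at the start.
- r.current_torque(): the same for the moment, N m.
- r.current_opening(): opening from 0.0 (shut) to 1.0 (fully open).
Only numpy, scipy, OpenCV 4.12 (cv2) and the standard library are available. Lean on these libraries where they do the work, as an engineer would, in place of code of your own. Each camera call takes 0.05 s, during which the arm holds its last target. There are 200 camera calls.

## Task

The slice of toast standing in the wire rack has gone cold and wants warming up. One slot of the toaster already has a slice in it: stand the cold slice in the other, empty slot, resting on the raised carriage, then push the toaster's lever all the way down so that both slices go in. Leave the other slice in its slot and do not knock anything over.

Things in the scene. Friction and masses are not known exactly. Their poses are not given: they have to be found in the camera images.
- toaster: Two-slot toaster, cream steel, black base, 280x148x193 mm, fixed. Origin: centre of its underside; front with the lever faces -x. Two slots along x in the top (rim z 193): each mouth x -63 to +76, 25 mm wide, centre line y +26 or -26 mm. Inside each the carriage, a flat strip, is at z 112 mm with the lever up and goes down with it. One slot (either) holds a slice, the other is empty.
- toaster_lever (a joint): Lever of the toaster, a vertical slide in its front face: 0 m up (as at the start), 0.062 m fully down. It carries the bread carriage of both slots, takes about 3 to 4 N to push and stays where it is left.
- lever_pad (a point): Middle of the top of the lever's black knob: a rounded pad 34 mm wide, 14 deep (front to back), 14 thick; its middle is 20 mm in front of the toaster's front face. Up, it is 141 mm above the worktop, 52 mm below the toaster's top, which is in the way of an upright gripper's body; fully down it is at 80 mm. Axes as the toaster's.
- toast: The cold slice of toast, to be moved: flat and stiff, 112 wide (its x) x 14 thick (its y) x 118 mm high (its z), top corners rounded at 24 mm, about 35 g, brown crust and golden faces. Origin: middle of its bottom edge; z up. At the start it stands upright in the wire rack, bottom edge 11 mm above the worktop, upper half clear of the wires.
- toast_in: The other slice of toast, same shape, size and axes, which already stands in one slot of the toaster on the raised carriage, its top 37 mm proud of the toaster. It stays in its slot.
- toast_rack: Wire toast rack of steel, loose, 0.4 kg, 84 (x) x 136 (y) x 71 mm high: five arches 23 mm apart along its y with gaps of 19 mm, in which slices stand across (their x along its x). Origin: centre of its underside. The slice stands in the gap centred at y +11.5 mm.
- jam_jar: Closed jam jar with a yellow lid, loose, 71 mm wide, 110 mm high, origin under its centre. Not to be knocked over.
- red_mug: Brick-red mug, loose, 78 mm wide plus the handle, 100 mm high, origin under its middle. Not to be knocked over.
Mind the look-alikes: they are no part of the job. What is shaped like the toast but pink or turquoise is not meant.

How it is judged:
On the way:
1. the cold slice stands on the carriage in the empty slot, let go, with the lever still up (x of toast in the frame of toaster between -0.012 and 0.026 m and z of toast in the frame of toaster between 0.1 and 0.122 m and (y of toast in the frame of toaster between 0.015 and 0.037 m or y of toast in the frame of toaster between -0.037 and -0.015 m) and angle between toast's own z axis and vertical below 0.2 rad and horizontal distance between toast and toast_in above 0.035 m and value of joint toaster_lever below 0.012 m and contact force between the fingers and toast below 0.05 N), for 0.2 s.
At the end, for the whole second after the job is handed in: The lever is down by at least 55 of its 62 mm, and the two slices stand at rest, one in each slot, lowered on the carriage (bottom edge 40 to 62 mm above the worktop), within 0.2 rad of upright (x of toast in the frame of toaster between -0.012 and 0.026 m and z of toast in the frame of toaster between 0.04 and 0.062 m and (y of toast in the frame of toaster between 0.015 and 0.037 m or y of toast in the frame of toaster between -0.037 and -0.015 m) and angle between each of toast, toast_in's own z axis and vertical below 0.2 rad and x of toast_in in the frame of toaster between -0.012 and 0.026 m and z of toast_in in the frame of toaster between 0.04 and 0.062 m and (y of toast_in in the frame of toaster between 0.015 and 0.037 m or y of toast_in in the frame of toaster between -0.037 and -0.015 m) and horizontal distance between toast and toast_in above 0.035 m and value of joint toaster_lever above 0.055 m and linear speed of toast below 0.02 m/s); the robot touches nothing.
It fails at once if the slice that was already in the toaster is lifted out of its slot (z of toast_in in the frame of toaster above 0.14 m).
It fails at once if the jam jar is knocked over (angle between jam_jar's own z axis and vertical above 0.6 rad).
It fails at once if the red mug is knocked over (angle between red_mug's own z axis and vertical above 0.6 rad).
It fails at once if the toast rack is knocked over (angle between toast_rack's own z axis and vertical above 0.6 rad).
It also fails if it takes over 53 s, if anything falls off the work surface, if the arm or the gripper's body presses on something with over 40 N, if the wrist force passes 120 N, or if a joint passes its speed limit or range.

## Working session

There is one attempt and no reset: what is moved stays moved. The work goes in short steps, each a Python script; the robot and the scene stay as the last script left them, time stands still between calls to the robot, and variables do not carry over. Pictures are saved under pics/ and viewed, about 8 in all and at most 12, crops included, and the job is handed in when it is done.

```bash
mkdir -p pics
cat > h.py <<'E'
import numpy as np, cv2
from cell import r, optics
def grab(n):
    d=optics.get_image(n); np.savez(f'pics/{n}.npz',**d); return d
def load(n): return dict(np.load(f'pics/{n}.npz'))
def cam(d):
    K=np.array([[d['fx'],0,d['cx']],[0,d['fy'],d['cy']],[0,0,1]],float); return K,np.array(d['D'],float),np.linalg.inv(d['camera_from_world'])
def cloud(d):
    K,D,T=cam(d); h,w=d['depth'].shape
    uv=np.stack(np.meshgrid(np.arange(w),np.arange(h)),-1).reshape(-1,1,2).astype(float)
    n=cv2.undistortPoints(uv,K,D).reshape(h,w,2); z=d['depth'][...,None]
    P=np.concatenate([n*z,z],-1)@T[:3,:3].T+T[:3,3]; P[d['depth']==0]=np.nan; return P
def ray(d,u,v,zw):
    K,D,T=cam(d); n=cv2.undistortPoints(np.array([[[u,v]]],float),K,D).ravel()
    k=T[:3,:3]@np.r_[n,1]; return T[:3,3]+k*(zw-T[2,3])/k[2]
def save(d,name,box=None,s=1):
    p=d['pixels'][...,::-1]
    if box: u0,v0,u1,v1=box; p=p[v0:v1,u0:u1]
    cv2.imwrite(f'pics/{name}.png',cv2.resize(p,None,fx=s,fy=s,interpolation=cv2.INTER_CUBIC))
E
python3 - <<'E'
from h import *
for n in('top','side'):
    d=grab(n); save(d,n+'0'); print(n,cam(d)[2].round(3).tolist(),d['fx'])
print(r.current_t(),r.finger_overhang,r.current_ee_rot())
E
```

```text
top [[-0.013, -0.992, 0.129, 0.341], [-1.0, 0.016, 0.021, 0.124], [-0.023, -0.128, -0.991, 1.408], [0.0, 0.0, 0.0, 1.0]] 418.12022533715054
side [[0.991, -0.072, 0.11, 0.319], [-0.131, -0.527, 0.839, -1.278], [-0.002, -0.847, -0.532, 1.028], [0.0, 0.0, 0.0, 1.0]] 457.6632157932935
0.1 0.022 [ 1.76469868e-01  9.84305896e-01 -5.20535689e-04 -1.34725207e-04]
```

View pics/top0.png

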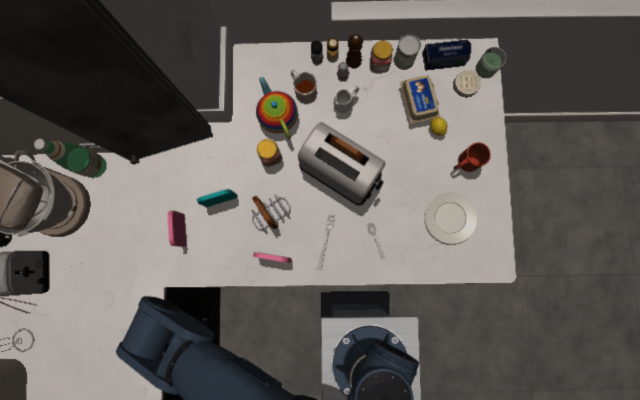

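View pics/side0.png

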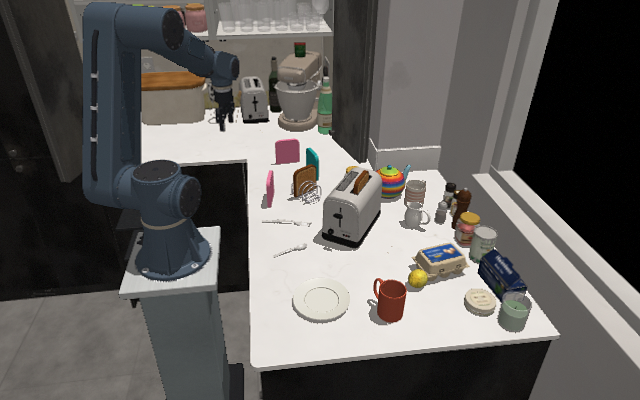

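The top view shows the toaster at (342,162) with its lever towards the lower right (376,187). The upper slot (348,148) holds a slice and the lower slot (335,163) is empty. Slice-shaped candidates are brown in the rack (264,210), turquoise (216,198), pink (176,228) and pink (272,257). The brown one in the wires fits the description. I'll confirm it in a crop.

Run:
```python
from h import *
d=load('top'); save(d,'topc',(150,110,400,280),3.2)
P=cloud(d); hsv=cv2.cvtColor(d['pixels'],cv2.COLOR_RGB2HSV)
def rect(m,name):
    q=P[m]; q=q[~np.isnan(q).any(1)]
    print(name,len(q),'zmax',np.percentile(q[:,2],[5,50,95]).round(3),cv2.minAreaRect(q[:,:2].astype(np.float32)))
V,U=np.mgrid[:400,:640]
box=(U>295)&(U<390)&(V>115)&(V<210)
m=box&(P[...,2]>.185)&(P[...,2]<.200); rect(m,'toaster top')
m=box&(P[...,2]>.21); rect(m,'toast_in')
m=box&(P[...,2]<.175)&(P[...,2]>.05)&(U<362)&(V>145)&(V<182)&(U>312);rect(m,'empty slot')
b2=(U>250)&(U<292)&(V>190)&(V<237)
m=b2&(P[...,2]>.118)&(P[...,2]<.14); rect(m,'toast top')
m=b2&(P[...,2]>.08); rect(m,'toast')
m=b2&(P[...,2]>.02); rect(m,'rack+toast')
b3=(U>365)&(U<392)&(V>170)&(V<200)&(P[...,2]>.12)&(P[...,2]<.15); rect(b3,'lever')
d=load('side');P=cloud(d);V,U=np.mgrid[:400,:640]
save(d,'sidec',(250,130,400,250),5)
m=(U>285)&(U<322)&(V>155)&(V<205)&(P[...,2]>.08);rect(m,'side toast')
```

```text
toaster top 1717 zmax [0.186 0.192 0.197] ((0.6435509324073792, 0.08654196560382843), (0.2390577346086502, 0.10641475021839142), 55.956443786621094)
toast_in 239 zmax [0.213 0.228 0.233] ((0.6654138565063477, 0.06993405520915985), (0.10920581221580505, 0.016181543469429016), 55.4863395690918)
empty slot 596 zmax [0.08  0.14  0.173] ((0.6259772181510925, 0.10048088431358337), (0.15077196061611176, 0.10831698030233383), 89.78846740722656)
toast top 157 zmax [0.121 0.128 0.132] ((0.49403277039527893, 0.33196955919265747), (0.10416622459888458, 0.01442408561706543), 32.74897766113281)
toast 203 zmax [0.093 0.127 0.132] ((0.4944312870502472, 0.3320012092590332), (0.11035063862800598, 0.014883200637996197), 32.85597229003906)
rack+toast 383 zmax [0.043 0.093 0.131] ((0.5009589195251465, 0.3226487636566162), (0.11169975250959396, 0.09545689076185226), 33.013580322265625)
lever 55 zmax [0.131 0.139 0.144] ((0.5586090087890625, -0.018258651718497276), (0.024700937792658806, 0.06426742672920227), 56.06020736694336)
side toast 338 zmax [0.083 0.105 0.129] ((0.5180050134658813, 0.391549289226532), (0.23891198635101318, 0.07606331259012222), 66.5740737915039)
```

View pics/topc.png

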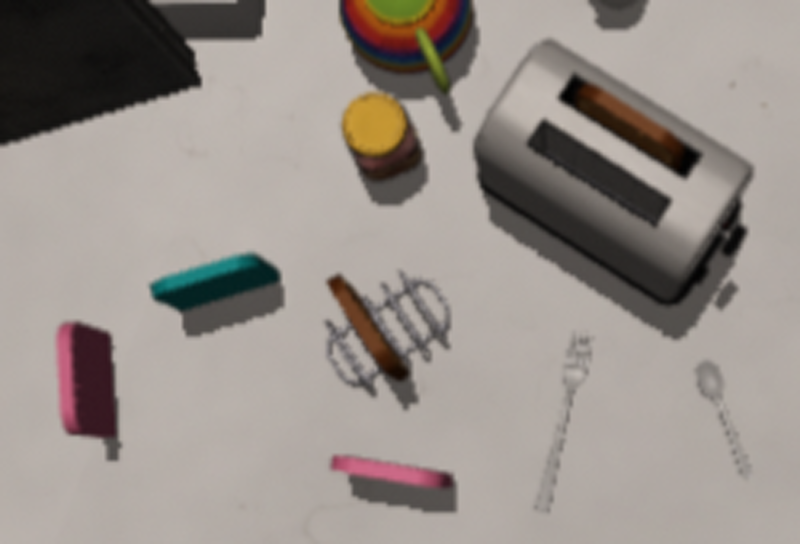

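View pics/sidec.png

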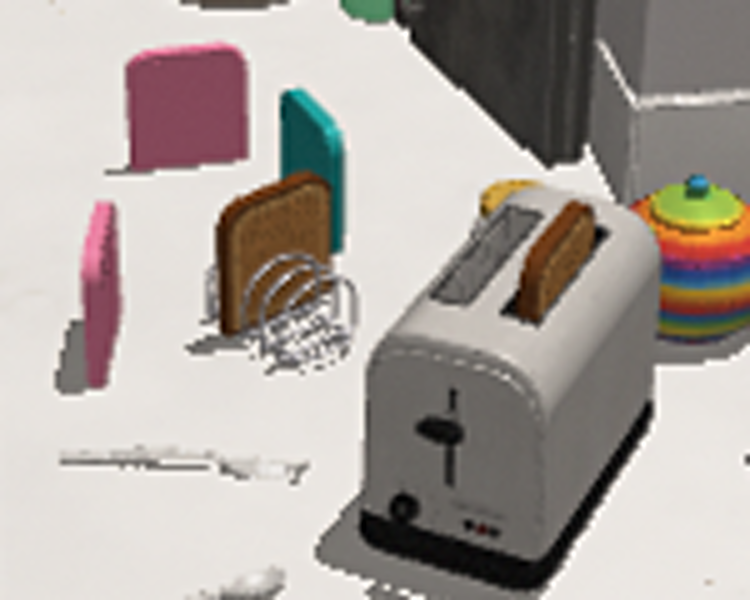

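The crops confirm it: the brown slice stands in the wires, at topc (368,328) and sidec (275,255). The pink and turquoise ones are free-standing look-alikes. Corners of the empty slot in topc are about (540,122), (527,145), (655,222) and (670,200). Next I'll measure the slot axes on the rim plane, plus the lever.

```bash
cat >> h.py <<'E'
from scipy.spatial.transform import Rotation as R
def quat(y,z):
    y=np.array(y,float);z=np.array(z,float);y/=np.linalg.norm(y);z/=np.linalg.norm(z)
    return R.from_matrix(np.c_[np.cross(y,z),y,z]).as_quat()
E
python3 - <<'E'
from h import *
d=load('top')
for c in ([(540,122),(527,145),(655,222),(670,200)],[(573,76),(560,97),(688,175),(700,155)]):
    p=np.array([ray(d,150+u/3.2-.3,110+v/3.2-.3,.193)[:2] for u,v in c])
    a=(p[0]+p[1])/2-(p[2]+p[3])/2; print('slot centre',p.mean(0).round(4),'len',np.linalg.norm(a).round(4),'wid',np.linalg.norm(p[0]-p[1]).round(4),np.linalg.norm(p[2]-p[3]).round(4),'yaw',np.degrees(np.arctan2(a[1],a[0])).round(1))
P=cloud(d);V,U=np.mgrid[:400,:640]
# side camera check
s=load('side')
c=[(515,205),(543,213),(468,303),(432,294)]
p=np.array([ray(s,250+u/5-.4,130+v/5-.4,.193)[:2] for u,v in c]);a=(p[0]+p[1])/2-(p[2]+p[3])/2
print('side slot',p.mean(0).round(4),np.linalg.norm(a).round(4),np.degrees(np.arctan2(a[1],a[0])).round(1))
print('side knob',ray(s,250+440/5,130+428/5,.139).round(4),'top knob',ray(d,150+738/3.2,110+238/3.2,.139).round(4))
Ps=cloud(s); m=(Ps[...,2]>.186)&(Ps[...,2]<.199)&(abs(Ps[...,0]-.645)<.2)&(abs(Ps[...,1]-.09)<.2)
print('side top',m.sum(),cv2.minAreaRect(Ps[m][:,:2].astype(np.float32)))
print('joints',r.current_q().round(3) if hasattr(r.current_q(),'round') else r.current_q())
E
```

```text
slot centre [0.6217 0.1008] len 0.1404 wid 0.025 0.025 yaw 57.4
slot centre [0.6654 0.07  ] len 0.1403 wid 0.0236 0.0221 yaw 56.5
side slot [0.6242 0.1049] 0.141 55.3
side knob [ 0.5656 -0.0328  0.139 ] top knob [ 0.566  -0.0346  0.139 ]
side top 628 ((0.645229697227478, 0.08322367072105408), (0.2404247373342514, 0.10156256705522537), 56.813209533691406)
joints [ 1.131  0.351  1.652 -0.     1.139 -0.085]
```

Both cameras agree: empty slot centre ≈ (0.6224, 0.1014), yaw 56.5°, knob ≈ (0.566, -0.034). Picking now.

Run:
```python
from h import *
t=np.radians(32.9); q=quat([-np.sin(t),np.cos(t),0],[0,0,-1]); q2=quat([np.sin(t),-np.cos(t),0],[0,0,-1])
c0=np.array(r.current_q())
best=min((x for x in (q,q2) if r.inverse_kinematics([.494,.332,.2],x) is not None),key=lambda x:np.abs(np.array(r.inverse_kinematics([.494,.332,.2],x))-c0).max())
r.move_to([.494,.332,.20],best)
r.set_gripper(.6,30)
r.move_linear([.494,.332,.118],vel=.1)
print(r.current_contact_force())
r.set_gripper(0,30); print('open',r.current_opening(),r.current_contact_force(),r.current_t())
r.move_linear([.494,.332,.30],vel=.12)
print('open',r.current_opening(),r.current_contact_force(),r.current_tool_pos(),r.current_ee_rot(),r.current_t())
# place pose
t=np.radians(56.5); Q=[quat([s*-np.sin(t),s*np.cos(t),0],[0,0,-1]) for s in(1,-1)]
c0=np.array(r.current_q()); Q=min((x for x in Q if r.inverse_kinematics([.6224,.1014,.36],x) is not None),key=lambda x:np.abs(np.array(r.inverse_kinematics([.6224,.1014,.36],x))-c0).max())
r.move_to([.6224,.1014,.36],Q)
print(r.current_tool_pos(),r.current_t())
d=grab('top'); save(d,'top1',(250,80,410,220),5); d=grab('side'); save(d,'side1',(250,60,410,220),3.7)
```

```text
[-0.65895064 -0.16607069  0.37312305]
open 0.16036557010470961 [-0.28633313 -0.45780534  2.25441377] 3.3
open 0.15597690271712047 [-0.02542429  0.72932265 -1.28476084] [0.49382604 0.33189744 0.2993229 ] [-2.83181335e-01  9.59066218e-01 -1.31797149e-04 -5.50650465e-04] 4.9667
[0.62206861 0.10219684 0.3595575 ] 6.0167
```

View pics/side1.png

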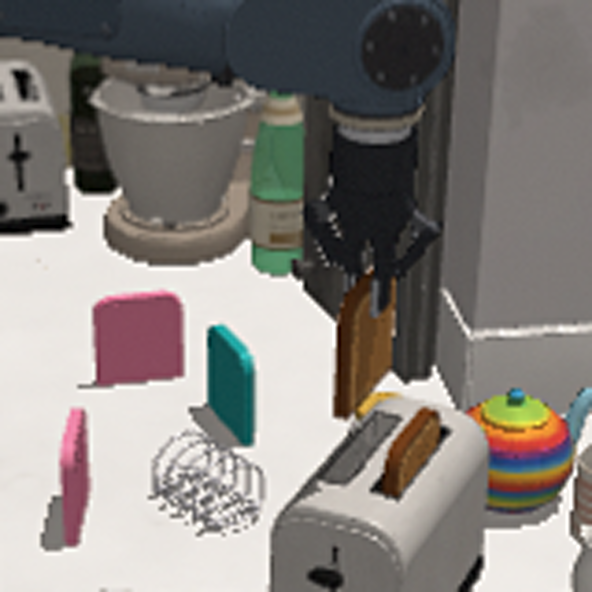

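The slice is held upright above the empty slot, around (365,345) in the crop. I'll measure how it sits from the depth.

Run:
```python
from h import *
d=load('side');P=cloud(d);hsv=cv2.cvtColor(d['pixels'],cv2.COLOR_RGB2HSV)
V,U=np.mgrid[:400,:640]
m=(U>250+330/3.7)&(U<250+398/3.7)&(V>60+265/3.7)&(V<60+420/3.7)&(hsv[...,0]>5)&(hsv[...,0]<22)&(hsv[...,1]>110)&(P[...,2]>.24)&(P[...,2]<.39)
q=P[m]; q=q[(abs(q[:,0]-.62)<.1)&(abs(q[:,1]-.1)<.1)]
t=np.radians(56.5);a=np.array([np.cos(t),np.sin(t)]);n=np.array([-a[1],a[0]])
A=q[:,:2]@a;N=q[:,:2]@n
print(len(q),'a',np.percentile(A,[0,2,50,98,100]).round(4),'n',np.percentile(N,[2,50,98]).round(4),'z',np.percentile(q[:,2],[0,2,98]).round(3))
k=abs(N-np.median(N))<.006
print('slopes N~(a,z)',np.linalg.lstsq(np.c_[A[k]-.428,q[k,2]-.3,np.ones(k.sum())],N[k],rcond=None)[0].round(4))
p=np.array(r.current_tool_pos());print('tcp a,n',p[:2]@a,p[:2]@n)
```

```text
411 a [0.3694 0.3712 0.4026 0.479  0.4857] n [-0.4715 -0.4677 -0.4552] z [0.25  0.257 0.37 ]
slopes N~(a,z) [-0.0176  0.0058 -0.468 ]
tcp a,n 0.42889386975593313 -0.46201288763986476
```

View pics/top1.png

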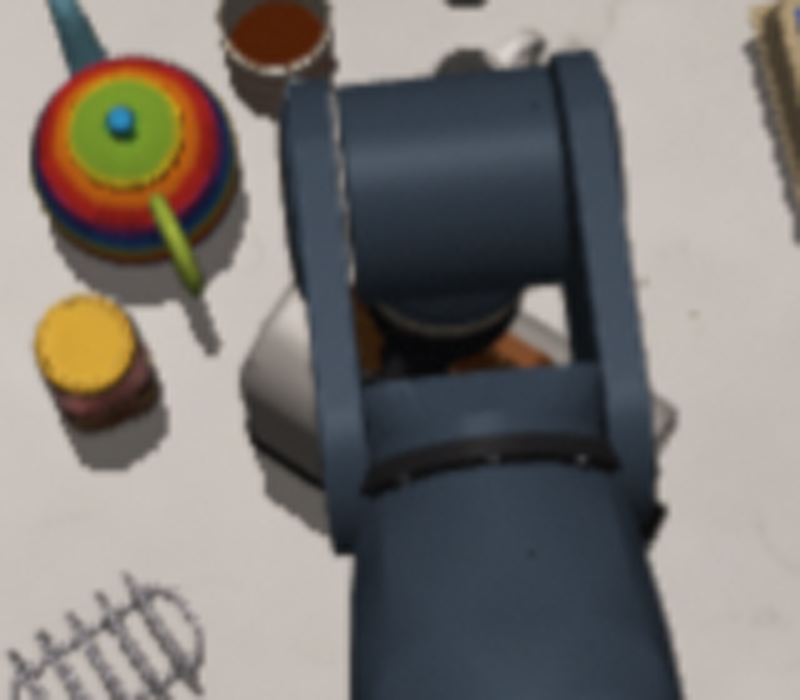

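The top view is blocked by the arm. The side depth shows the slice centred at (a .427, n −.461) against the slot's (.428, −.463), and upright within 1°. Lowering in steps with a force check.

Run:
```python
from h import *
x,y=.6227,.1008
r.move_linear([x,y,.315],vel=.1)
f0=np.array(r.current_contact_force());print(f0.round(2),r.current_tool_pos())
for z in list(np.arange(.309,.2205,-.008))+[.2225,.2205,.219,.2175]:
    r.move_linear([x,y,z],vel=.06)
    f=np.array(r.current_contact_force())-f0; print(round(z,4),f.round(2),np.array(r.current_tool_pos()).round(4))
    if f[2]>3 or np.linalg.norm(f[:2])>6: print('STOP');break
print(r.current_t()); d=grab('side'); save(d,'side2',(280,110,400,250),4.2)
```

```text
[-0.1  -0.68 -0.06] [0.62284002 0.10101002 0.31546932]
0.309 [-0.42  1.06  0.06] [0.6226 0.1008 0.3089]
0.301 [ 0.09  1.33 -0.56] [0.6225 0.1008 0.3005]
0.293 [ 0.07  0.15 -0.4 ] [0.6225 0.1008 0.2925]
0.285 [-0.07  0.39  0.46] [0.6225 0.1008 0.2845]
0.277 [ 0.69  1.27 -0.28] [0.6225 0.1008 0.2765]
0.269 [0.27 0.07 0.05] [0.6225 0.1008 0.2685]
0.261 [-0.06  0.17  0.74] [0.6225 0.1008 0.2605]
0.253 [0.1  1.2  0.62] [0.6225 0.1008 0.2525]
0.245 [-0.8   0.39 -0.36] [0.6225 0.1008 0.2445]
0.237 [ 0.06  0.54 -0.18] [0.6225 0.1008 0.2365]
0.229 [0.47 0.89 0.04] [0.6225 0.1008 0.2285]
0.221 [ 0.73  0.07 -0.37] [0.6225 0.1008 0.2205]
0.2225 [ 0.06  0.29 -0.27] [0.6228 0.1008 0.2228]
0.2205 [ 0.59  1.02 -0.53] [0.6226 0.1008 0.2203]
0.219 [ 0.43  0.17 -0.83] [0.6227 0.1008 0.2189]
0.2175 [-1.05  1.14 -0.48] [0.6227 0.1008 0.2174]
11.0833
```

View pics/side2.png

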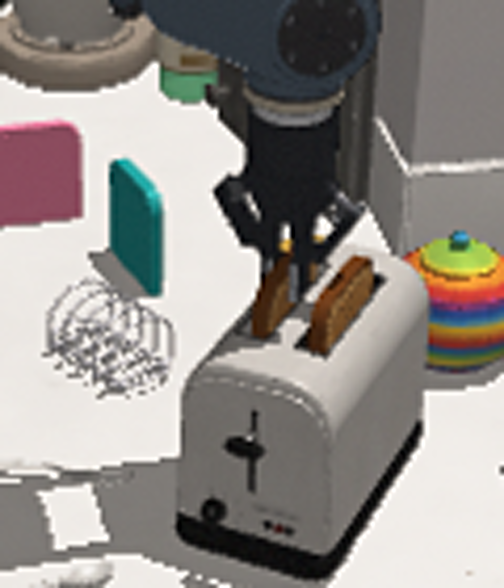

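The slice is in the slot, around (275,300), and level with its neighbour. Releasing, then backing off and checking.

Run:
```python
from h import *
r.set_gripper(.42,30); r.sleep(.4)
print(r.current_opening(),r.current_contact_force())
r.move_linear([.6227,.1008,.34],vel=.12)
r.set_gripper(0,30)
t=np.radians(56.5);a=np.array([np.cos(t),np.sin(t),0]);n=np.array([-a[1],a[0],0]);U=np.array([0,0,1.])
knob=a*.284+n*-.4895
for deg in (50,45,55):
    th=np.radians(deg); dz=np.sin(th)*a-np.cos(th)*U; e=np.cos(th)*a+np.sin(th)*U
    for s in(1,-1):
        Q=quat(s*n,dz)
        res=[]
        for z in(.25,.15,.078):
            low=knob+U*z-a*.002; tcp=low+11e-3*e-r.finger_overhang*dz
            j=r.inverse_kinematics(tcp,Q); res.append(None if j is None else np.round(j,2).tolist())
        print(deg,s,tcp.round(3),res)
print(np.round(r.current_q(),2))
d=grab('side')
save(d,'side3',(280,110,400,250),4.2)
print(r.current_t())
```

```text
0.4188225905094033 [ 0.0738323  -0.16862722  0.29392102]
50 1 [ 0.558 -0.043  0.101] [[-0.5, 0.34, 1.85, 1.0, 1.13, 2.68], [-0.5, 0.51, 1.91, 1.11, 1.02, 2.45], [-0.5, 0.65, 1.93, 1.2, 0.96, 2.29]]
50 -1 [ 0.558 -0.043  0.101] [[-0.5, 0.34, 1.85, 1.0, 1.13, -0.47], [-0.5, 0.51, 1.91, 1.11, 1.02, -0.69], [-0.5, 0.65, 1.93, 1.2, 0.96, -0.86]]
45 1 [ 0.56  -0.042  0.101] [[-0.47, 0.32, 1.83, 0.91, 1.1, 2.77], [-0.47, 0.48, 1.9, 1.02, 0.97, 2.55], [-0.47, 0.62, 1.92, 1.12, 0.89, 2.38]]
45 -1 [ 0.56  -0.042  0.101] [[-0.47, 0.32, 1.83, 0.91, 1.1, -0.37], [-0.47, 0.48, 1.9, 1.02, 0.97, -0.59], [-0.47, 0.62, 1.92, 1.12, 0.89, -0.76]]
55 1 [ 0.557 -0.045  0.1  ] [[-0.53, 0.36, 1.87, 1.09, 1.17, 2.59], [-0.53, 0.54, 1.93, 1.19, 1.08, 2.36], [-0.53, 0.68, 1.93, 1.27, 1.03, 2.2]]
55 -1 [ 0.557 -0.045  0.1  ] [[-0.53, 0.36, 1.87, 1.09, 1.17, -0.55], [-0.53, 0.54, 1.93, 1.19, 1.08, -0.78], [-0.53, 0.68, 1.93, 1.27, 1.03, -0.94]]
[ 0.09  0.44  1.31 -0.    1.39 -2.47]
13.5333
```

View pics/side3.png

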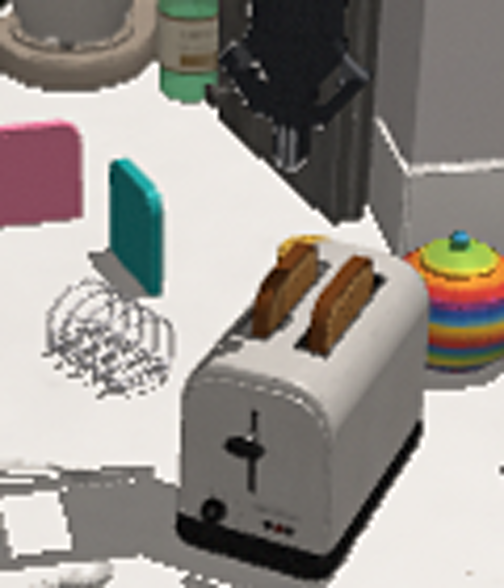

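Both slices stand parallel in their slots, at (285,292) and (342,303), with the lever still up at (245,446). Now to the lever with the shut gripper tilted 50°.

```bash
cat >> h.py <<'E'
t=np.radians(56.5);a=np.array([np.cos(t),np.sin(t),0]);n=np.array([-a[1],a[0],0]);U=np.array([0,0,1.])
knob=a*.284+n*-.4895
th=np.radians(50); dz=np.sin(th)*a-np.cos(th)*U; e=np.cos(th)*a+np.sin(th)*U
Q=quat(-n,dz)
def tcp(z,back=.002): return knob+U*z-a*back+11e-3*e-r.finger_overhang*dz
E
python3 - <<'E'
from h import *
r.move_to(tcp(.28,.06),Q); r.move_linear(tcp(.165,.002),vel=.12); r.sleep(.2)
print(np.round(r.current_tool_pos(),4),tcp(.165).round(4),r.current_contact_force(),r.current_t())
d=grab('side');save(d,'side4',(290,130,390,250),5)
P=cloud(d);hsv=cv2.cvtColor(d['pixels'],cv2.COLOR_RGB2HSV)
d2=grab('top');P2=cloud(d2)
for nm,p in(('side',P),('top',P2)):
    q=p[(p[...,2]>.208)&(p[...,2]<.245)]; A=q@a;N=q@n
    for c in(-.463,-.515):
        k=(abs(N-c)<.02)&(abs(A-.428)<.09)
        print(nm,c,k.sum(),'A',np.percentile(A[k],[2,98]).round(4) if k.any() else '','N',np.median(N[k]).round(4),'z',np.percentile(q[k,2],95).round(4))
E
```

```text
[ 0.5585 -0.0434  0.188 ] [ 0.5584 -0.0432  0.1876] [-0.87989707  0.32688885  0.03962117] 16.7
side -0.463 120 A [0.374  0.4755] N -0.4675 z 0.2297
side -0.515 120 A [0.372  0.4679] N -0.5183 z 0.2288
top -0.463 233 A [0.3755 0.479 ] N -0.4636 z 0.2302
top -0.515 235 A [0.3735 0.4774] N -0.5145 z 0.2304
```

View pics/side4.png

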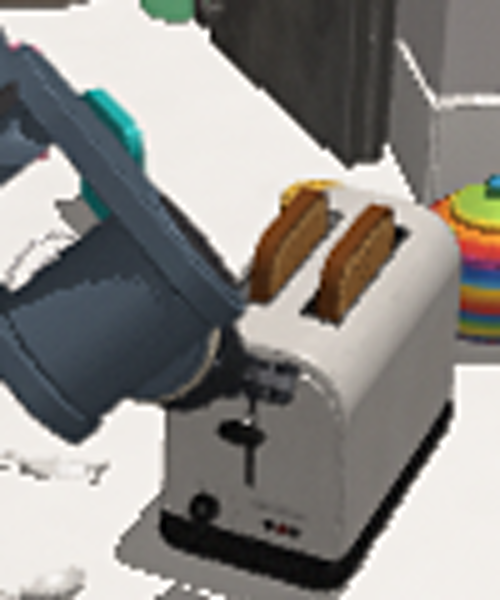

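The slice is seated: its top is at z .230 like its neighbour's, 51 mm apart. The lever is still up. The fingertips at (270,380) look a little right of the knob at (243,433), so I'll compare them against projections before pressing.

Run:
```python
from h import *
d=load('side');K,D,T=cam(d);Tc=np.linalg.inv(T);rv=cv2.Rodrigues(Tc[:3,:3])[0]
def pr(p):
    return ((cv2.projectPoints(np.array([p],float),rv,Tc[:3,3],K,D)[0].ravel()-[290,130])*5).round(0)
tip=np.array(r.current_tool_pos())+r.finger_overhang*dz
print('tip centre',pr(tip),'corners',[pr(tip+i*11e-3*e+j*.0145*n) for i in(-1,1) for j in(-1,1)])
print('knob',pr(knob+U*.141),[pr(knob+U*.141+n*i*.017+a*j*.007) for i in(-1,1) for j in(-1,1)])
P=cloud(d)
for nm,(u0,v0,u1,v1),zlo in(('knob',(222,425,262,442),.1),('fingers',(250,360,300,405),.1)):
    q=P[130+v0//5:130+v1//5,290+u0//5:290+u1//5].reshape(-1,3); dk=d['pixels'][130+v0//5:130+v1//5,290+u0//5:290+u1//5].reshape(-1,3).max(1)
    q=q[dk<90]; print(nm,len(q)); print(np.c_[q@a,q@n,q[:,2]].round(3)[np.argsort(q@a)][::max(1,len(q)//12)].tolist())
```

```text
tip centre [244. 382.] corners [array([259., 403.]), array([219., 393.]), array([268., 372.]), array([228., 361.])]
knob [239. 426.] [array([258., 438.]), array([267., 427.]), array([212., 425.]), array([220., 415.])]
knob 24
[[0.279, -0.485, 0.14], [0.28, -0.477, 0.133], [0.281, -0.499, 0.138], [0.281, -0.488, 0.135], [0.282, -0.491, 0.139], [0.282, -0.476, 0.135], [0.284, -0.479, 0.131], [0.285, -0.494, 0.139], [0.287, -0.5, 0.139], [0.288, -0.488, 0.139], [0.289, -0.477, 0.135], [0.291, -0.494, 0.139]]
fingers 68
[[0.201, -0.53, 0.241], [0.207, -0.53, 0.24], [0.212, -0.535, 0.239], [0.213, -0.535, 0.235], [0.214, -0.538, 0.238], [0.216, -0.537, 0.222], [0.218, -0.53, 0.219], [0.219, -0.55, 0.224], [0.223, -0.541, 0.234], [0.225, -0.543, 0.241], [0.228, -0.532, 0.236], [0.236, -0.519, 0.209], [0.242, -0.513, 0.203], [0.309, -0.504, 0.184]]
```

The projection puts the tip centre at (244,382), squarely above the knob. The object at (270,380) is a knuckle of the gripper nearer the camera. The depth puts the knob at a .284, n −.488, as planned. Pressing.

Run:
```python
from h import *
f0=np.array(r.current_contact_force())
for z in list(np.arange(.155,.0785,-.006))+[.079,.0775,.076]:
    r.move_linear(tcp(z),vel=.05)
    f=np.array(r.current_contact_force())-f0
    print(round(z,4),'a,n,z',(f@a).round(1),(f@n).round(1),f[2].round(1))
    if f[2]>18 or abs(f@a)>10: print('STOP');break
r.sleep(.3)
print(r.current_t())
d=grab('side');save(d,'side5',(290,130,390,250),5)
```

```text
0.155 a,n,z 0.2 1.6 -0.5
0.149 a,n,z 0.0 0.1 0.1
0.143 a,n,z 1.3 1.2 -0.7
0.137 a,n,z -0.4 0.7 -0.7
0.131 a,n,z 0.1 1.7 -1.4
0.125 a,n,z 0.4 0.7 0.0
0.119 a,n,z 0.8 1.1 -0.4
0.113 a,n,z -0.6 0.5 -0.1
0.107 a,n,z 0.2 0.5 -0.9
0.101 a,n,z -1.0 0.5 -0.1
0.095 a,n,z -1.0 -0.1 0.1
0.089 a,n,z 0.3 0.8 0.5
0.083 a,n,z -0.0 0.2 0.6
0.079 a,n,z -0.2 -0.2 -0.2
0.0775 a,n,z 0.6 0.7 -0.6
0.076 a,n,z -4.2 2.7 9.7
21.4
```

View pics/side5.png

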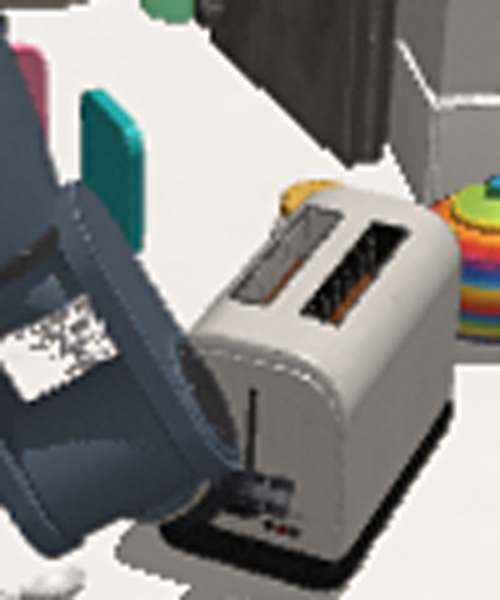

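Both slices have sunk into the slots, and the end stop was felt (9.7 N). Retreating and checking.

Run:
```python
from h import *
r.move_linear(tcp(.10,.004),vel=.1); r.move_linear(tcp(.25,.09),vel=.15); r.sleep(.5)
print(r.current_t(),r.current_contact_force())
d=grab('side');save(d,'side6',(290,130,390,250),5)
P=cloud(grab('top')); A=P@a;N=P@n
for c in(-.463,-.515):
    k=(abs(A-.428)<.055)&(abs(N-c)<.008)&(P[...,2]<.19); print(c,k.sum(),'top z',np.percentile(P[k][:,2],[5,50,95]).round(3))
```

```text
23.6417 [-0.52231682 -0.09804302  0.08894779]
-0.463 154 top z [0.157 0.167 0.172]
-0.515 139 top z [0.16  0.167 0.172]
```

View pics/side6.png

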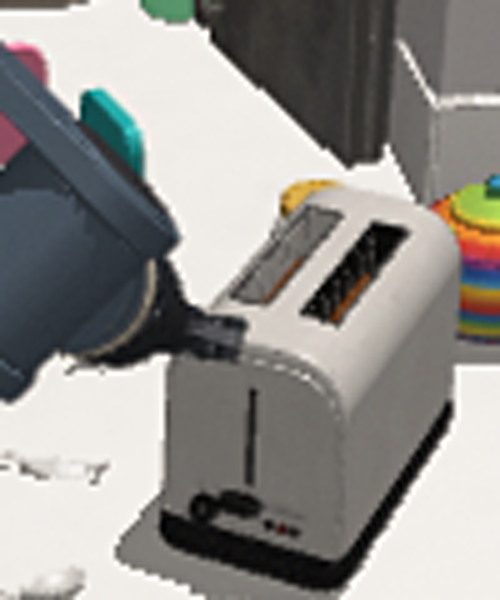

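The lever is at the bottom (240,502). Both slices' tops are at z ≈ .167, so their bottom edges are at about .05, and the arm is clear.

```bash
python3 -c "
from h import *
print(r.hand_in(), r.current_t())"
```

```text
the job is handed in; nothing more can be done
the job is handed in; nothing more can be done
```

The cold slice is in the empty slot, the lever is all the way down with both slices lowered, and I handed the job in (last clock reading 23.6 s, limit 53 s). The hand-in gave no verdict.

- **Placing:** before I pressed the lever, the slice's top was at z 0.230 m, matching its neighbour, about 51 mm away and let go. I pushed the lever with the shut gripper tilted 50° until I felt the end stop (9.7 N).
- **Last look:** the lever is at the bottom. Both slices' tops are at about 0.167 m, so their bottom edges are about 49 mm up (40 to 62 mm required), and the arm is clear of everything. The views I took after each move showed nothing disturbed. I did not check the mug and most of the jam jar after the last moves, but the arm did not work near the mug.
- **Disagreement:** I first read the lever's position as 160 mm in front of the toaster's origin, taking 280 mm as the body length. Both cameras put it at about 138 mm, so I used that, and the press confirmed it.
- **Not resolved:** the lever's own 3 to 4 N never stood out from the force reading's noise of about 1 N during the push. That it had gone down rests on the end stop and the pictures.

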